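# Snap the bench tools back into the clip rail

### The arm

A 7-joint arm with a two-finger parallel gripper is mounted at the origin on a cart in front of the work surface, level with it; the furniture and walls round the work are solid. World frame = base frame: x ahead of the robot, y to its left, z up, the work surface at z = 0. Lengths are in m, angles in rad, forces in N, time in s.
With the tool pointing down it reaches from about 0.4 to 0.875 m from the base axis. Payload 19.3 kg.
Tool frame: the origin (TCP) lies midway between the tips of the shut fingers; the grasp point (between the pads) lies 19 mm behind it; z points along the fingers, y is the line along which they close (so a half turn about z gives the same grasp; the last joint's range is limited). The gripper opens to 85 mm and grips with 20 to 120 N. Pads are 22 mm wide; open, the fingers measure 114 mm over their backs; the gripper's body (76 mm by 85 mm) begins 54 mm behind the grasp point. The pads swing forward as they close: fully open they stand 13 mm farther back than shut.
Start: joints at [1.147, 0.521, -0.036, 1.599, 0.021, 1.021, -0.113], TCP at [0.217, -0.586, 0.231] pointing down, gripper open.
Joint ranges: [-2.91, 2.91], [-0.3, 2.13], [-1.5, 1.42], [0.17, 2.43], [-1.26, 4.41], [0.16, 1.93], [-2.52, 2.52]. Speed limits (rad/s): [1.89, 1.89, 2.39, 2.39, 3.01, 3.01, 3.01].

### API

Orientations are given as a unit quaternion [x, y, z, w].
In Python, from rig import r, imaging gives the robot as it stands.
- The arm moves only by the tool play_rows, never from a script. Its argument "targets" is text: rows parted by semicolons, each of 7 numbers parted by spaces: the finger opening in cm, from 0 to 8.54, then the shift along the tool's x, y, z in cm, then the turn, a rotation vector about the tool's x, y, z in rad. In form: hand tx ty tz wx wy wz; .... A call has 1 to 10 rows; each row shifts and turns the commanded pose from where the row before left it, along the tool's axes as they then stand; what a row does not reach is not made up. A row lasts 1/10 s, in which the tool goes at most 50 mm and 8.59 degrees, less where a joint would pass 70% of its speed; a pose out of reach is approached as far as the arm can. A call with a gripper value outside its range is refused whole. The fingers move at their own pace and stop on an object; "force" is the grip in N (left out, the last holds). Time passes only in rows, so rows that do not move let the fingers close. It gives the time, the measured TCP pose, the force, the opening and the grip force at its end, in the units of the state.
- r.read_state(): the state, without advancing time (a new reading comes with each control period).
- imaging.read_camera(name): name is "scene" or "top" or "wrist"; returns a dict with "pixels" (400x640x3 uint8, red, green, blue), "z_map" (400x640 float32, m along the optical axis (not along the pixel's ray), 0 where there is no reading), "fx", "fy", "cx", "cy" (pixels), "origin" and "rotation" of the camera in the world. Camera axes: x right, y down, z forward; pixel columns grow to the right and rows downward; lengths in m; the calibration is good to about 2 mm. A picture is of the moment at which its call begins.
- r.close_job(): hands the job in; it is judged then, once.
The state is a dict: "time": time; "joints": joint angles; "joint_velocities": joint speeds; "joint_efforts": joint torques, N m; "eef_pos": TCP position; "orientation": TCP orientation; "ft_force": force on the tool from outside, world axes, zero at the start; "torque": the same for the moment, N m; "grip_width": finger opening in m; "grip_force": force on a finger pad.
Only numpy, scipy, OpenCV 4.12 (cv2) and the standard library are available. Lean on these libraries where they do the work, as an engineer would, in place of code of your own. Each camera call takes 0.05 s, during which the arm holds its last target. There are 200 camera calls.

### The job

Put the tools back on the spring-clip rail, in any order: press the marker, which lies loose in the mouths of its clips, down until it snaps fully home; and lay the screwdriver by its handle across the wide pair of clips and the tweezers across the narrow pair, each about centred lengthways on its pair, and press each broadside in until both clips have snapped over it. Leave the reel of thread tape, the hex-key set and the pressure gauge where they are.

Things in the scene. Friction and masses are not known exactly. Their poses are not given: they have to be found in the camera images.
- screwdriver_handle (a point): Centre of the round blue handle of a flat screwdriver lying on the bench (handle 27 mm diameter, 88 mm long, axis level 13.5 mm above the bench; thin steel blade 5.6 mm thick reaching 90 mm beyond it; about 70 g). The y axis runs along the tool from blade to handle end; do not rely on its roll about y. Either way round will do in the clips.
- tweezers_mid (a point): Centre of steel tweezers lying flat on the bench: treat as a bar 12 mm wide, 118 mm long and 8.5 mm high (centre 4.3 mm above the bench), about 18 g; grasp across the 12 mm width at the middle. y axis along the tweezers, z up; either way round will do in the clips.
- marker_mid (a point): Centre of a red and white marker, 135 mm long, about 16 mm thick at its middle, 13 mm at its ends, about 12 g. It lies along the medium pair of clips, loose in their flared mouths, its centre 13 to 15 mm higher than home; it needs a straight push down at its middle. y axis along the marker; do not rely on its roll. Home, its top is 56 mm above the bench.
- rail: Aluminium clip rail fixed on the bench; origin at the bench under its middle, y along the rail. Base plate 100 x 236 x 8 mm, on it two bars 16 mm wide along y at x = -30 and +30 mm, tops 28 mm above the bench. Three pairs of clips (wide, medium, narrow) stand in a row on it, 80 mm apart, in an order that changes. Each pair has one clip on each bar.
- wide_clips: The wide pair, for the handle. Every pair: x is the direction the tool lies in, z up; two steel spring clips 9 mm long at x = -30 and +30 mm, 51 mm free between them for fingers. They open upward: two sprung jaws with lips, and above them flared mouths 12 mm high. The seat under the tool is 40 mm above the bench. A tool laid level over the mouths snaps in under roughly 8 to 15 N straight down.
- wide_home (a point): Where the centre of the screwdriver handle is when home in the wide pair of clips, 53.5 mm above the bench; x along the tool, y along the rail, z up. Gap between the lips 21 mm, lips 22 mm above the seat, mouth 33 mm across, highest edge 76 mm above the bench.
- mid_home (a point): Where the centre of the marker is when home in the medium pair of clips, about 49 mm above the bench; axes as for the wide pair. Gap between the lips 10 mm, lips 15 mm above the seat, highest edge 68 mm above the bench.
- narrow_home (a point): Where the centre of the tweezers is when home, flat, in the narrow pair of clips, 44.3 mm above the bench; axes as for the wide pair. Gap between the lips 8 mm, lips 11 mm above the seat, mouth 21 mm across, highest edge 64 mm above the bench.
- marker: The marker (see its centre); origin on its underside.
- screwdriver: The screwdriver (see its handle's centre); origin 13.5 mm below its axis, at the middle of its whole length.
- tweezers: The tweezers (see their centre); origin on their underside.
- tape_reel: Bystander: small blue reel of thread-seal tape, 52 mm diameter, 14 mm high, on the bench in front of the rail. Not to be moved.
- hex_keys: Bystander: red folding hex-key set, 30 x 92 x 20 mm, on the bench beside the rail. Not to be moved.
- gauge: Bystander: round pressure gauge, 105 x 68 x 32 mm, lying on the bench behind the rail. Not to be moved.
Things that resemble listed ones, but are neither listed nor needed, are in the scene too. What is shaped like the tweezers but red or yellow is not meant.

How it is judged:
By the outcome, as a careful person would: the job done as asked, in the order asked, and still so for the second after the job is handed in, with the robot touching nothing.
It also fails if it takes over 72 s, if anything falls off the work surface, if the arm or the gripper's body presses on something with over 40 N, if the wrist force passes 120 N, or if a joint passes its speed limit or range.

## Working session

There is one attempt and no reset: what is moved stays moved. The work goes in short steps, Python scripts to look and compute and a tool call to move; the robot and the scene stay as the last step left them, time stands still between calls to the robot, and variables do not carry over. Pictures are saved under pics/ and viewed, at most 10 in all, crops included, and the job is handed in when it is done.

Besides the shell and the picture viewer there is one more tool, called after "Emit:" by a JSON object that holds its "name" and its "arguments", one argument or row to a line. play_rows: Moves the arm, as the interface text tells. Its arguments: {"type":"object","properties":{"targets":{"type":"string"},"force":{"type":"number"}},"required":["targets"]}

```bash
mkdir -p pics
cat > h.py <<'E'
from rig import r, imaging
import numpy as np, cv2
from scipy.spatial.transform import Rotation as R
def cap(n,f=None):
    c=imaging.read_camera(n)
    np.savez('%s.npz'%(f or n),**{k:np.array(v) for k,v in c.items()})
    return c
def ld(f): return dict(np.load('%s.npz'%f))
def rot(c):
    q=np.array(c['rotation']); return q if q.shape==(3,3) else R.from_quat(q).as_matrix()
def cloud(c):
    z=c['z_map']; v,u=np.mgrid[:z.shape[0],:z.shape[1]]
    p=np.stack([(u-c['cx'])/c['fx']*z,(v-c['cy'])/c['fy']*z,z],-1)
    P=p@rot(c).T+np.array(c['origin']); P[z==0]=np.nan; return P
def save(c,f,crop=None,s=1):
    im=c['pixels'][...,::-1]
    if crop: a,b,w,h=crop; im=im[b:b+h,a:a+w]
    cv2.imwrite('pics/'+f,cv2.resize(im,None,fx=s,fy=s,interpolation=cv2.INTER_CUBIC))
E
python3 - <<'E'
from h import *
for n in ['scene','top']:
    c=cap(n); save(c,n+'.png',s=1.25); print(n,c['origin'],np.array(c['rotation']).round(3).tolist(),c['fx'])
s=r.read_state(); print(s)
E
```

```text
scene [-0.13667483  1.19532094  0.83719971] [-0.226, 0.824, -0.505, 0.125] 515.3320584967162
top [ 0.3701235  -0.09779615  1.12486553] [-0.7, 0.708, -0.061, 0.072] 360.94208409201076
{'time': 0.1, 'joints': array([ 1.14680808,  0.52195582, -0.03629876,  1.59995901,  0.02119842,
        1.02113515, -0.11280235]), 'joint_velocities': array([-0.00050603, -0.00311908,  0.00194622, -0.00263001,  0.00035726,
       -0.00083678, -0.00116048]), 'joint_efforts': array([ 4.10900888e-03, -9.28502798e+01,  1.98410958e+00, -3.70539701e+01,
        1.81791605e-02,  5.34820516e-03, -6.24618156e-05]), 'eef_pos': array([ 0.21637396, -0.58601004,  0.23077987]), 'orientation': array([ 9.84398269e-01,  1.75953859e-01, -1.38229931e-04, -5.18115799e-04]), 'ft_force': array([0.27805038, 0.06148297, 0.56793793]), 'torque': array([ 0.03619901, -0.05172195,  0.0182835 ]), 'grip_force': 0.0, 'grip_width': 0.08555638704307077}
```

View pics/top.png

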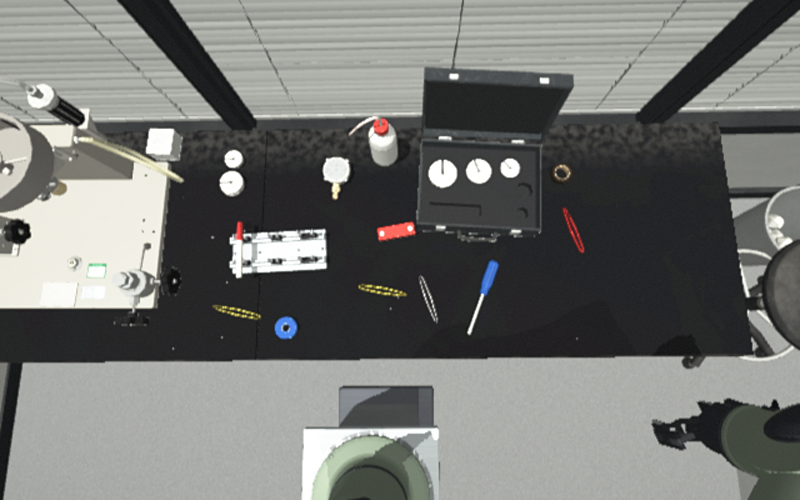

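View pics/scene.png

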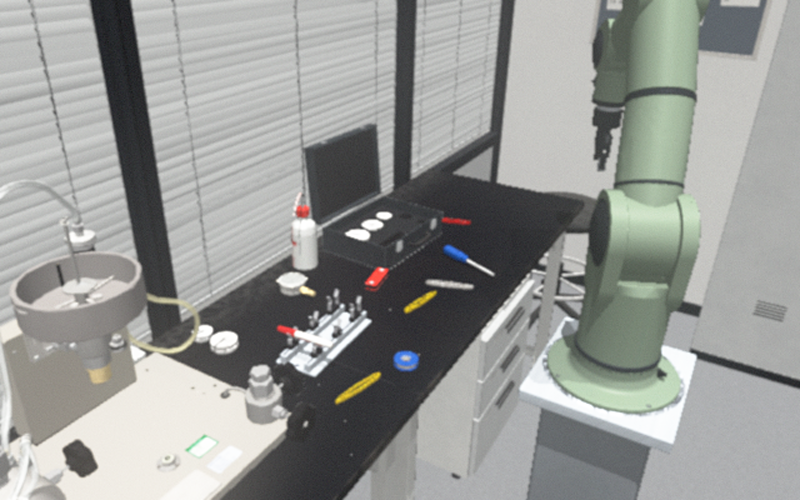

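Top view (1.25x pixels): the steel tweezers are at (428,298). Lookalikes are yellow at (382,291) and (237,312), and red at (573,230). The only screwdriver has its handle at (488,275). The rail is at (280,252) with the marker at its left end, (239,250). Next I'll take a close crop and measure.

Run:
```python
from h import *
c=ld('top'); P=cloud(c)
a=cv2.resize(c['pixels'][170:235,175:275,::-1],None,fx=6,fy=6,interpolation=cv2.INTER_CUBIC)
b=cv2.resize(c['pixels'][200:275,320:410,::-1],None,fx=6,fy=6,interpolation=cv2.INTER_CUBIC)[:, :]
cv2.imwrite('pics/crop1.png',cv2.vconcat([cv2.resize(a,(540,351)),b[:240*1]]) if 0 else a)
cv2.imwrite('pics/crop2.png',b)
px=c['pixels'].astype(int); hsv=cv2.cvtColor(c['pixels'],cv2.COLOR_RGB2HSV)
def seg(x0,y0,x1,y1,m,name):
    mm=np.zeros(m.shape,bool); mm[y0:y1,x0:x1]=m[y0:y1,x0:x1]; mm&=np.isfinite(P[...,0])
    q=P[mm]; q0=np.median(q,0); ctr,(w,h),ang=cv2.minAreaRect(q[:,:2].astype(np.float32)*1000)
    u,s,vt=np.linalg.svd(q[:,:2]-q[:,:2].mean(0)); d=vt[0]
    t=(q[:,:2]-q[:,:2].mean(0))@d
    print(name,len(q),'mean',q.mean(0).round(4),'rect',np.round(ctr,1),round(w,1),round(h,1),'ang',np.degrees(np.arctan2(d[1],d[0])).round(1),'ext',t.min().round(4),t.max().round(4),'z',np.percentile(q[:,2],[5,50,95]).round(4))
H,S,V=hsv[...,0],hsv[...,1],hsv[...,2]
seg(370,200,405,240,(H>95)&(H<130)&(S>120)&(V>60),'handle')
seg(368,200,405,272,(V>90),'driver')
seg(328,215,355,262,(V>70)&(S<60),'tweez')
seg(180,172,266,225,(P[...,2]>0.003),'railall')
# clip height map
q=P[172:228,180:266]; z=q[...,2]
m=z>0.05
for p in q[m]: pass
print(np.array2string((np.nan_to_num(z)*1000).astype(int)[:, :][::2,::2],max_line_width=400,threshold=10000))
```

```text
handle 255 mean [ 0.5021 -0.2911  0.0217] rect [ 501.3 -292.9] 30.9 87.3 ang 158.6 ext -0.0439 0.0435 z [-0.0001  0.0239  0.0301]
driver 348 mean [ 0.4725 -0.2796  0.0186] rect [ 453.5 -272.5] 29.5 190.1 ang 159.0 ext -0.0748 0.1154 z [-0.0009  0.0218  0.0293]
tweez 183 mean [ 0.451  -0.1428  0.0024] rect [ 451.6 -143. ] 123.6 20.2 ang -161.6 ext -0.0624 0.0614 z [-0.0031  0.0015  0.0098]
railall 2608 mean [0.5753 0.2309 0.0225] rect [585.5 237.1] 278.3 168.6 ang -88.6 ext -0.1426 0.1314 z [0.0039 0.0109 0.0699]
[[-1  2  5  0  1  0  4  0  1  0 -5 -2  1  2  0 -3  0 -3  0  0  0 -2  1  0  5 -1  0 -2 -1 -3  0 -1  0  1  2  4 -1  0  0  3  0  0  2]
 [-1  0  4  0 -2  0  0  3  0  0  1  0  0 -1  2 -8  2 -1  1 -1 -2 -1 -3 -2  2 -1 -2 -2  0  0 -1  2  0  3 -1 -2 -1  1  0 -3  0  4 -2]
 [ 0  2  1  2  2  4  3  0  0 -1  1  1  1  1  1 -6  1  3 -2 -2  0 -3 -2  0  1  0  0 -2  0  1  0 -1 -1 -3 -3  0  0  3 -1  0  3  0 -2]
 [ 1  0 -4 -1  0 71 72 -1  0  0  0  1  3  0  2  0  4  4  2  0  1  0  0  3 -3  0  0  0  0  3 -3  1 -4  1  2  0  0  0  0  0 -2  0 -2]
 [-2  1  0 -4  0 66 65 -3 -1  1 -1 -4  2  0  3  2  2  
[... 2414 characters left out ...]
 1 -3  0 -2  3 -2 -3  0 -1 -2 -2  0  0]
 [-2 -1 -2  0  0 70 65  0  2  0  2 -1  2  0  2  0 -1  0 -2  0 -1 -2  2  1  0  0 -1  1 -2  1 -1 -2  0  0 -1  5 -4  2 -3  0  0  3 -1]
 [ 1  0  0  0  2 72 64  1 -4  2  0  0 -2  0  0  0  2  0  0  0  0  0  0  0 -1  5  0 -1  5 -2 -1  0  0  3  0 -3  0  0  2 -3  1 -4  0]
 [ 0  1 -2  0  0  1  1  5  0  4  0  1  2  2  2  3  0  0  1  0  2  4 -1  1 -3 -1  5  0  2 -2  5  0  1  0 -2  2 -2  2  0 -4  0  0 -2]
 [-2  2  0  1  2  0  0 -1  0  0  0 -2 -2 -3  0  1 -1  0  0 -1  0  2  0  0  0 -1  0  0  0  0 -2  0 -3 -3  0 -1  0  0  3  1  3  1  2]
 [ 0 -2  2 -3  2  4  4 -2  0  0  0  0  0  3  0  1  0 -1  2 -2  1 -1  0 -1 -4 -1  0  0 -1  3 -2 -2  1 -2  0  2  2  2 -1 -2  0  1 -1]]
```

View pics/crop1.png

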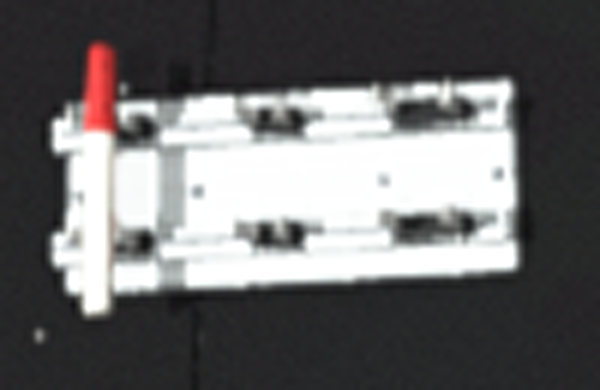

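View pics/crop2.png

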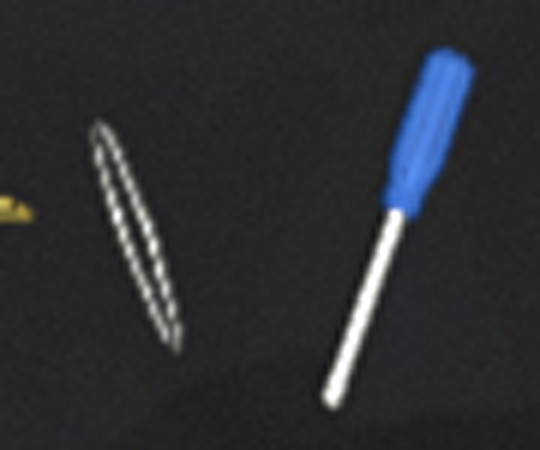

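The crops show that the clips are medium (with marker) at the left, narrow in the middle at (275,180)/6 and wide at the right (435,165)/6. The steel tweezers and the blue screwdriver are confirmed as the right ones. Now the rail pose.

```bash
cat >> h.py <<'E'
def go(x,y,z,yaw,s=None):
    "delta in tool frame cm/rad; yaw=tool x direction deg, tool down; nearest of half turns"
    s=s or r.read_state(); Rm=R.from_quat(s['orientation']).as_matrix()
    best=None
    for k in (-180,0,180):
        a=np.radians(yaw+k); T=np.array([[np.cos(a),np.sin(a),0],[np.sin(a),-np.cos(a),0],[0,0,-1]])
        w=R.from_matrix(Rm.T@T).as_rotvec()
        if best is None or np.linalg.norm(w)<np.linalg.norm(best): best=w
    d=Rm.T@(np.array([x,y,z])-s['eef_pos'])*100
    print('go d(cm)',d.round(2),'w',best.round(3),'pos',s['eef_pos'].round(4),'F',s['ft_force'].round(1),'grip',round(s['grip_width'],4))
E
python3 - <<'E'
from h import *
from scipy.optimize import minimize
c=ld('top'); P=cloud(c)
q=P[172:228,180:266].reshape(-1,3); px=c['pixels'][172:228,180:266].reshape(-1,3).astype(int)
mk=(q[:,2]>0.062)&(q[:,1]>0.28)
m=q[(q[:,2]>0.004)&(q[:,2]<0.033)]
# rail pose: bright low points -> plate rectangle 100x236
def cost(p,d=m):
    a=p[2];e=np.array([[np.cos(a),np.sin(a)],[-np.sin(a),np.cos(a)]])
    l=(d[:,:2]-p[:2])@e.T
    ex=np.maximum(np.abs(l)-[.05,.118],0); return np.minimum(ex,.02).sum()
best=min((minimize(cost,[.58,.23,a],method='Nelder-Mead',options=dict(xatol=1e-5,fatol=1e-6,maxiter=2000)) for a in (-.1,0,.1)),key=lambda o:o.fun)
x=best.x; print('rail',x[:2].round(4),np.degrees(x[2]),best.fun)
e=np.array([[np.cos(x[2]),np.sin(x[2])],[-np.sin(x[2]),np.cos(x[2])]])
t=q[(q[:,2]>0.05)]; l=(t[:,:2]-x[:2])@e.T
for lo,hi in ((-.118,-.045),(-.045,.045)):
  for s in (-1,1):
    w=(l[:,1]>lo)&(l[:,1]<hi)&(np.sign(l[:,0])==s); print(lo,s,w.sum(),'x',l[w,0].min().round(4),l[w,0].mean().round(4),l[w,0].max().round(4),'y',l[w,1].min().round(4),l[w,1].max().round(4))
mm=q[mk]; mm=mm[np.abs(mm[:,1]-np.median(mm[:,1]))<.012]
print('marker',mm.mean(0),cv2.minAreaRect((mm[:,:2]*1000).astype(np.float32)),'loc',(mm[:,:2].mean(0)-x[:2])@e.T)
for k in (-.08,0,.08): print(k,x[:2]+e[1]*k)
go(.5013,-.292,.13,-21.4)
E
```

```text
rail [0.5762 0.2321] 2.0599942796176802 1.3868607070792822
-0.118 -1 25 x -0.034 -0.0294 -0.0246 y -0.1005 -0.0613
-0.118 1 25 x 0.0266 0.0307 0.0362 y -0.0978 -0.0615
-0.045 -1 21 x -0.034 -0.0295 -0.0255 y -0.0146 0.0138
-0.045 1 21 x 0.0255 0.03 0.0345 y -0.0137 0.0148
marker [0.56901199 0.30980401 0.06925035] ((571.0603637695312, 309.538818359375), (134.68673706054688, 22.022592544555664), 0.2782933712005615) loc [-0.00443501  0.07796232]
-0.08 [0.57912223 0.1521032 ]
0 [0.57624656 0.23205149]
0.08 [0.57337088 0.31199979]
go d(cm) [ 36.91 -17.7   10.09] w [-0.001  0.     0.727] pos [ 0.2164 -0.586   0.2308] F [0.3 0.1 0.6] grip 0.0856
```

Emit:
{"name": "play_rows", "arguments": {
  "targets": "8.5 0 0 0 0 0 0.145; 8.5 0 0 0 0 0 0.145; 8.5 0 0 0 0 0 0.145; 8.5 0 0 0 0 0 0.145; 8.5 0 0 0 0 0 0.147; 8.5 1.6 -3.8 0 0 0 0; 8.5 1.6 -3.8 0 0 0 0; 8.5 1.6 -3.8 0 0 0 0; 8.5 1.6 -3.8 0 0 0 0; 8.5 1.6 -3.8 0 0 0 0",
  "force": 60
}}

```text
time: 1.1
eef_pos: [0.3612, -0.4371, 0.2311]
orientation: [0.983, -0.186, -0.0, -0.0]
ft_force: [0.7, -0.6, 0.9]
grip_width: 0.085
grip_force: 0.0
```

Emit:
{"name": "play_rows", "arguments": {
  "targets": "8.5 1.6 -3.8 1 0 0 0; 8.5 1.6 -3.8 1 0 0 0; 8.5 1.6 -3.8 1 0 0 0; 8.5 1.6 -3.8 1 0 0 0; 8.5 1.4 -3.6 1 0 0 0; 8.5 0 0 0 0 0 0; 8.5 0 0 0 0 0 0"
}}

```text
time: 1.8
eef_pos: [0.5015, -0.2913, 0.1808]
orientation: [0.983, -0.185, -0.001, -0.0]
ft_force: [0.7, -1.2, 0.2]
grip_width: 0.0851
grip_force: 0.0
```

Run:
```python
from h import *
go(.5013,-.292,.001,-21.4)
c=cap('wrist'); P=cloud(c); hsv=cv2.cvtColor(c['pixels'],cv2.COLOR_RGB2HSV)
H,S,V=[hsv[...,i] for i in range(3)]
m=(H>95)&(H<130)&(S>120)&(V>60)&(P[...,2]>.004)&(P[...,2]<.04)
n,lab,st,_=cv2.connectedComponentsWithStats(m.astype(np.uint8)); k=1+st[1:,4].argmax(); m=lab==k
q=P[m];print(len(q),'z',np.percentile(q[:,2],[5,50,98]),cv2.minAreaRect((q[:,:2]*1000).astype(np.float32)))
d=np.linalg.svd(q[:,:2]-q[:,:2].mean(0),full_matrices=False)[2][0]; print(np.degrees(np.arctan2(d[1],d[0])))
save(c,'w1.png')
```

```text
go d(cm) [ 0.03  0.08 17.98] w [0.    0.001 0.002] pos [ 0.5015 -0.2913  0.1808] F [ 0.7 -1.2  0.2] grip 0.0851
2549 z [0.01811914 0.02323386 0.02716574] ((501.0609436035156, -290.5059509277344), (25.400135040283203, 88.00643157958984), 68.02708435058594)
157.95213619726567
```

Emit:
{"name": "play_rows", "arguments": {
  "targets": "8.5 0 -0.05 4 0 0 0.01; 8.5 0 0 4 0 0 0; 8.5 0 0 4 0 0 0; 8.5 0 0 3 0 0 0; 8.5 0 0 1.5 0 0 0; 8.5 0 0 1.3 0 0 0; 2 0 0 0 0 0 0; 2 0 0 0 0 0 0; 2 0 0 0 0 0 0; 2 0 0 0 0 0 0",
  "force": 80
}}

```text
time: 2.85
eef_pos: [0.5022, -0.2918, 0.0043]
orientation: [0.982, -0.19, 0.001, 0.0]
ft_force: [-0.7, 1.7, 1.3]
grip_width: 0.0275
grip_force: 1.2
```

Emit:
{"name": "play_rows", "arguments": {
  "targets": "2 0 0 0 0 0 0; 2 0 0 0 0 0 0; 2 0 0 0 0 0 0; 2 0 0 0 0 0 0"
}}

```text
time: 3.25
eef_pos: [0.5023, -0.2918, 0.0046]
orientation: [0.982, -0.19, 0.001, 0.0]
ft_force: [-3.0, 1.6, 12.6]
grip_width: 0.0243
grip_force: 77.9
```

Emit:
{"name": "play_rows", "arguments": {
  "targets": "2 0 0 -3 0 0 0; 2 0 0 -4 0 0 0; 2 0 0 -4 0 0 -0.1; 2 0 0 -4 0 0 -0.1; 2 0 0 0 0 0 -0.1; 2 0 0 0 0 0 -0.125; 2 0.5 -2.5 0 0 0 0; 2 1 -4.3 0 0 0 0; 2 1 -4.3 0 0 0 0; 2 1 -4.3 0 0 0 0"
}}

```text
time: 4.25
eef_pos: [0.5303, -0.1347, 0.1539]
orientation: [1.0, 0.021, 0.0, 0.0]
ft_force: [1.4, 0.9, 0.6]
grip_width: 0.0242
grip_force: 79.3
```

Emit:
{"name": "play_rows", "arguments": {
  "targets": "2 1 -4.3 0 0 0 0; 2 1 -4.3 0 0 0 0; 2 1 -4.3 0 0 0 0; 2 1 -4.3 0 0 0 0; 2 1 -4.3 0 0 0 0; 2 0.7 -4.3 0 0 0 0; 2 0 -2.8 0 0 0 0; 2 0 0 0 0 0 0; 2 0 0 0 0 0 0; 2 0 0 0 0 0 0"
}}

```text
time: 5.25
eef_pos: [0.5753, 0.1508, 0.1536]
orientation: [1.0, 0.02, 0.0, 0.0]
ft_force: [-0.0, 0.0, -0.6]
grip_width: 0.0242
grip_force: 79.3
```

Run:
```python
from h import *
go(.5791,.1521,.08,2.06)
c=cap('wrist'); save(c,'w2.png')
c=cap('top','top2');P=cloud(c);hsv=cv2.cvtColor(c['pixels'],cv2.COLOR_RGB2HSV);H,S,V=[hsv[...,i] for i in range(3)]
m=(H>95)&(H<130)&(S>120)&(V>60)&(P[...,2]>.1)&(P[...,2]<.25);q=P[m];print(len(q),q.mean(0),q[:,:2].min(0),q[:,:2].max(0))
```

```text
go d(cm) [ 0.38 -0.12  7.36] w [ 0.001 -0.     0.005] pos [0.5753 0.1508 0.1536] F [-0.   0.  -0.6] grip 0.0242
103 [0.55137183 0.14748428 0.17276461] [0.53066647 0.13784622] [0.61339789 0.16034071]
```

View pics/w2.png

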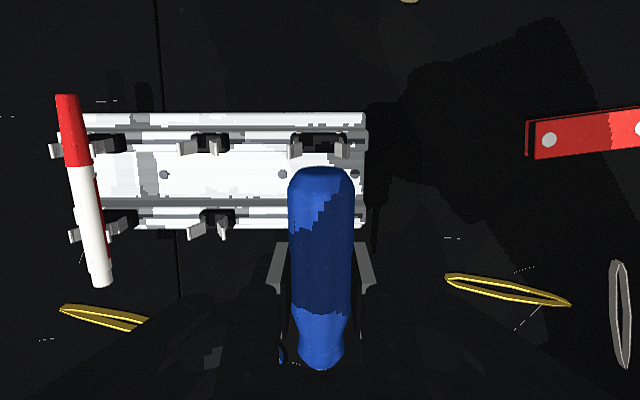

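The wrist view shows the handle held square at (320,270), with the wide clips ahead at (317,145). The rail is visible, so I'll measure both from this frame.

```bash
cat >> h.py <<'E'
def railfit(P,c0=(.5762,.2321),a=np.radians(2.06)):
    e=np.array([[np.cos(a),np.sin(a)],[-np.sin(a),np.cos(a)]])
    L=np.full(P.shape,np.nan); L[...,:2]=(P[...,:2]-np.array(c0))@e.T; L[...,2]=P[...,2]; return L
E
python3 - <<'E'
from h import *
c=imaging.read_camera('wrist');P=cloud(c);L=railfit(P);np.savez('w2.npz',**{k:np.array(v) for k,v in c.items()})
l=L.reshape(-1,3)
def st(n,w): 
    q=l[w]; print(n,len(q),'min',np.percentile(q,2,axis=0).round(4) if len(q) else '', 'max',np.percentile(q,98,axis=0).round(4) if len(q) else '')
z=l[:,2]
for nm,lo,hi in (('wide',-.115,-.05),('nar',-.03,.03)):
  for s in (-1,1):
    st(nm+str(s),(z>.055)&(z<.08)&(l[:,1]>lo)&(l[:,1]<hi)&(np.abs(l[:,0]-s*.03)<.015))
st('bars',(z>.024)&(z<.031)&(np.abs(l[:,0])<.06)&(np.abs(l[:,1])<.14))
st('plate',(z>.004)&(z<.012)&(np.abs(l[:,0])<.07)&(np.abs(l[:,1])<.14))
b=(np.abs(z-.028)<.003)&(np.abs(l[:,0]-.03)<.012)&(np.abs(l[:,1])<.11)
print('bar slope deg',np.degrees(np.polyfit(l[b,1],l[b,0],1)[0]),l[b,0].mean())
hsv=cv2.cvtColor(c['pixels'],cv2.COLOR_RGB2HSV).reshape(-1,3);w=(hsv[:,0]>95)&(hsv[:,0]<130)&(hsv[:,1]>120)&(z>.12)
st('handle',w);q=l[w]
for lo in np.arange(-.07,.06,.015):
    k=(q[:,0]>lo)&(q[:,0]<lo+.015)
    if k.sum()>20: print(lo.round(3),'top z',np.percentile(q[k,2],95).round(4),'y',np.percentile(q[k,1],[2,98]).round(4))
E
```

```text
wide-1 0 min  max 
wide1 493 min [ 0.0262 -0.0982  0.0596] max [ 0.0351 -0.0592  0.0767]
nar-1 273 min [-0.0342 -0.0126  0.0552] max [-0.0253  0.014   0.0653]
nar1 313 min [ 0.0257 -0.0122  0.0553] max [0.0345 0.0142 0.0649]
bars 6049 min [-0.0364 -0.114   0.0248] max [0.0381 0.0891 0.0296]
plate 15576 min [-0.0462 -0.1125  0.0058] max [0.0492 0.104  0.0097]
bar slope deg -0.6456769706502599 0.03129329754850765
handle 11499 min [-0.0425 -0.0923  0.1648] max [ 0.0386 -0.0688  0.176 ]
-0.055 top z 0.1731 y [-0.0906 -0.0707]
-0.04 top z 0.1735 y [-0.0902 -0.0712]
-0.025 top z 0.1756 y [-0.0923 -0.0688]
-0.01 top z 0.1758 y [-0.0922 -0.069 ]
0.005 top z 0.1759 y [-0.0929 -0.0681]
0.02 top z 0.1756 y [-0.0926 -0.0685]
0.035 top z 0.1731 y [-0.0903 -0.0706]
```

Emit:
{"name": "play_rows", "arguments": {
  "targets": "2 0.2 -0.17 2 0 0 0; 2 0 0 2.5 0 0 0; 2 0 0 2 0 0 0; 2 0 0 0.5 0 0 0; 2 0 0 0.5 0 0 0; 2 0 0 0.5 0 0 0; 2 0 0 0.5 0 0 0; 2 0 0 0 0 0 0",
  "force": 100
}}

```text
time: 6.2
eef_pos: [0.5771, 0.1537, 0.0682]
orientation: [1.0, 0.021, -0.0, 0.0]
ft_force: [0.1, -0.5, -0.1]
grip_width: 0.0233
grip_force: 99.3
```

Emit:
{"name": "play_rows", "arguments": {
  "targets": "2 0 0 0.4 0 0 0; 2 0 0 0.4 0 0 0; 2 0 0 0.4 0 0 0; 2 0 0 0.4 0 0 0; 2 0 0 0.3 0 0 0; 2 0 0 0 0 0 0; 2 0 0 0 0 0 0"
}}

```text
time: 6.9
eef_pos: [0.5767, 0.1533, 0.0488]
orientation: [1.0, 0.021, -0.001, 0.0]
ft_force: [1.4, -3.4, -10.7]
grip_width: 0.0236
grip_force: 99.1
```

Emit:
{"name": "play_rows", "arguments": {
  "targets": "2 0 0 0.2 0 0 0; 2 0 0 0.2 0 0 0; 2 0 0 0.1 0 0 0; 2 0 0 0 0 0 0; 2 0 0 0 0 0 0"
}}

```text
time: 7.4
eef_pos: [0.5771, 0.1534, 0.0447]
orientation: [1.0, 0.021, -0.0, 0.0]
ft_force: [-2.0, -6.3, 5.9]
grip_width: 0.0239
grip_force: 100.9
```

Emit:
{"name": "play_rows", "arguments": {
  "targets": "2 0 0 0.1 0 0 0; 2 0 0 0 0 0 0; 4.8 0 0 0 0 0 0; 4.8 0 0 0 0 0 0; 4.8 0 0 0 0 0 0; 4.8 0 0 -2 0 0 0; 4.8 0 0 -4 0 0 0; 4.8 0 0 -3 0 0 0; 4.8 0 0 0 0 0 0"
}}

```text
time: 8.3
eef_pos: [0.5791, 0.1546, 0.1372]
orientation: [1.0, 0.021, 0.003, -0.001]
ft_force: [0.1, 0.2, 0.4]
grip_width: 0.0482
grip_force: 0.0
```

Run:
```python
from h import *
c=imaging.read_camera('wrist');P=cloud(c);L=railfit(P);l=L.reshape(-1,3);z=l[:,2]
hsv=cv2.cvtColor(c['pixels'],cv2.COLOR_RGB2HSV).reshape(-1,3);w=(hsv[:,0]>95)&(hsv[:,0]<130)&(hsv[:,1]>120)&(z>.03)&(z<.12)&(abs(l[:,0])<.08)
q=l[w];print(len(q))
for lo in np.arange(-.07,.06,.015):
    k=(q[:,0]>lo)&(q[:,0]<lo+.015)
    if k.sum()>20: print(lo.round(3),'top z',np.percentile(q[k,2],95).round(4),'y',np.percentile(q[k,1],[2,98]).round(4),q[k,0].min().round(4),q[k,0].max().round(4))
c=cap('top','top3')
save(c,'t3.png',(170,165,110,80),6)
# marker
P=cloud(c); L=railfit(P,(.5762,.2325),np.radians(2.5)); k=(L[...,2]>.055)&(abs(L[...,1]-.08)<.014)&(abs(L[...,0])<.1)
q=L[k]; m=q[q[:,2]>.06]; print('marker',m.mean(0),m.min(0),m.max(0)); print(r.read_state()['eef_pos'])
```

```text
4587
-0.055 top z 0.0639 y [-0.0886 -0.0695] -0.0471 -0.04
-0.04 top z 0.0642 y [-0.0893 -0.0121] -0.04 -0.0251
-0.025 top z 0.0669 y [-0.0911 -0.0662] -0.025 -0.01
-0.01 top z 0.067 y [-0.0913 -0.067 ] -0.01 0.005
0.005 top z 0.067 y [-0.0911 -0.0671] 0.005 0.02
0.02 top z 0.067 y [-0.0901 -0.0668] 0.02 0.035
0.035 top z 0.0653 y [-0.09   0.067] 0.035 0.041<stdin>:12: RuntimeWarning: Mean of empty slice.
  ret = um.true_divide(
Traceback (most recent call last):
ValueError: zero-size array to reduction operation minimum which has no identity
```

View pics/t3.png

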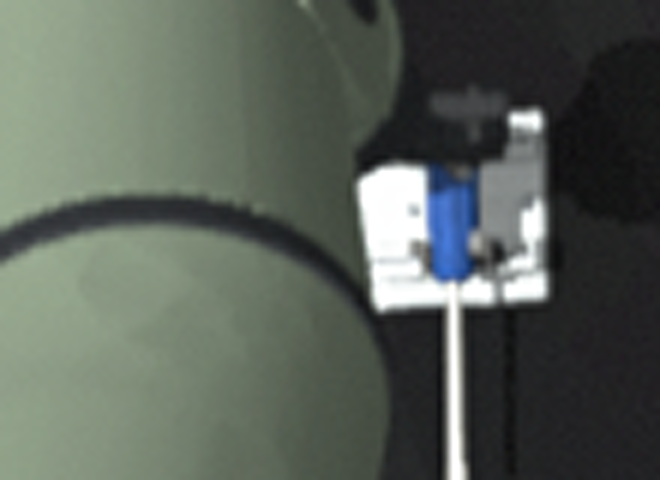

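The screwdriver is home: its top is level at 67 mm and the blade points toward the robot at (455,380). Next I'll press the marker with shut fingers.

Emit:
{"name": "play_rows", "arguments": {
  "targets": "0 0 -3.9 0 0 0 0; 0 0 -3.9 0 0 0 0; 0 0 -3.9 0 0 0 0; 0 0 -4 0 0 0 0; 0 0 0 2 0 0 0; 0 0 0 2 0 0 0; 0 0 0 1.2 0 0 0; 0 0 0 0 0 0 0; 0 0 0 0 0 0 0",
  "force": 60
}}

```text
time: 9.3
eef_pos: [0.5707, 0.3104, 0.0812]
orientation: [1.0, 0.021, -0.0, 0.0]
ft_force: [0.5, -0.4, 0.1]
grip_width: 0.0
grip_force: 0.0
```

Run:
```python
from h import *
s=r.read_state();print(s['eef_pos'],s['grip_width'],s['ft_force'])
c=imaging.read_camera('wrist');P=cloud(c);L=railfit(P,(.5764,.2331),np.radians(2.5))
k=(L[...,2]>.055)&(L[...,2]<.08)&(abs(L[...,1]-.08)<.013)&(abs(L[...,0])<.1); q=L[k]
for lo in np.arange(-.08,.08,.02):
    w=q[(q[:,0]>lo)&(q[:,0]<lo+.02)]
    if len(w)>20: print(lo.round(2),len(w),np.percentile(w[:,2],95).round(4),np.percentile(w[:,1],[5,95]).round(4),w[:,0].max().round(4))
save(c,'w3.png')
```

```text
[0.57065686 0.31041858 0.08124463] 1.5708698297738758e-06 [ 0.4881927  -0.35740065  0.07751111]
-0.08 171 0.0706 [0.0755 0.0813] -0.0601
-0.06 112 0.0717 [0.0761 0.0807] -0.0524
-0.02 40 0.0674 [0.0727 0.0875] -0.0001
0.0 1188 0.0707 [0.0732 0.0865] 0.02
0.02 1969 0.0707 [0.0688 0.0912] 0.04
0.04 1423 0.0696 [0.0739 0.086 ] 0.06
0.06 361 0.0689 [0.0744 0.0853] 0.0652
```

View pics/w3.png

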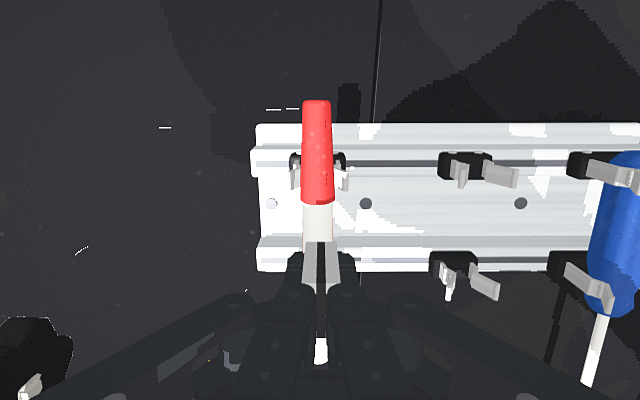

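The wrist view shows the shut fingers at (322,265) centred over the marker, whose axis runs along column 318. Pressing.

Emit:
{"name": "play_rows", "arguments": {
  "targets": "0 0 0 0.5 0 0 0; 0 0 0 0.5 0 0 0; 0 0 0 0.4 0 0 0; 0 0 0 0.4 0 0 0; 0 0 0 0.3 0 0 0; 0 0 0 0.2 0 0 0; 0 0 0 0 0 0 0"
}}

```text
time: 10.05
eef_pos: [0.5704, 0.3105, 0.0579]
orientation: [1.0, 0.021, -0.0, 0.0]
ft_force: [0.1, -0.4, -0.9]
grip_width: -0.0001
grip_force: 0.0
```

Emit:
{"name": "play_rows", "arguments": {
  "targets": "0 0 0 0.2 0 0 0; 0 0 0 0.2 0 0 0; 0 0 0 0 0 0 0"
}}

```text
time: 10.35
eef_pos: [0.5707, 0.311, 0.0556]
orientation: [1.0, 0.021, 0.0, -0.0]
ft_force: [-6.0, -1.7, 20.4]
grip_width: 0.0001
grip_force: 10.6
```

Emit:
{"name": "play_rows", "arguments": {
  "targets": "0 0 0 -3 0 0 0; 0 0 0 -4 0 0 0; 0 0 0 -3 0 0 0; 8.5 -1.3 4.2 0 0 0 0; 8.5 -1.3 4.2 0 0 0 0; 8.5 -1.3 4.2 0 0 0 0; 8.5 -1.3 4.2 0 0 0 0; 8.5 -1.3 4.2 0 0 0 0; 8.5 -1.3 4.2 0 0 0 0; 8.5 -1.3 4.2 0 0 0 0"
}}

```text
time: 11.35
eef_pos: [0.4912, 0.0115, 0.1544]
orientation: [1.0, 0.021, 0.0, 0.0]
ft_force: [1.5, -0.7, 0.1]
grip_width: 0.0851
grip_force: 0.0
```

Emit:
{"name": "play_rows", "arguments": {
  "targets": "6 -1.3 4.2 0 0 0 0; 6 -1.3 4.2 0 0 0 0; 6 -1.3 4.2 0 0 0 0; 6 -0.8 2.9 0 0 0 0; 6 0 0 0 0 0 -0.14; 6 0 0 0 0 0 -0.14; 6 0 0 0 0 0 0; 6 0 0 0 0 0 0"
}}

```text
time: 12.15
eef_pos: [0.4514, -0.1438, 0.1543]
orientation: [0.987, 0.158, -0.0, -0.0]
ft_force: [0.2, -0.2, 0.9]
grip_width: 0.0597
grip_force: 0.0
```

Run:
```python
from h import *
c=cap('wrist','w4');save(c,'w4.png');P=cloud(c)
hsv=cv2.cvtColor(c['pixels'],cv2.COLOR_RGB2HSV);m=(hsv[...,2]>70)&(hsv[...,1]<60)&(P[...,2]>.003)&(P[...,2]<.02)&(np.hypot(P[...,0]-.4516,P[...,1]+.143)<.08)
n,lab,st,_=cv2.connectedComponentsWithStats(cv2.dilate(m.astype(np.uint8),np.ones((9,9))));k=1+st[1:,4].argmax();m&=lab==k
q=P[m];d=np.linalg.svd(q[:,:2]-q[:,:2].mean(0),full_matrices=False)[2][0]
b=cv2.minAreaRect((q[:,:2]*1000).astype(np.float32));a=np.degrees(np.arctan2(d[1],d[0]));print(len(q),q.mean(0),b,a,np.percentile(q[:,2],[5,50,95]))
go(b[0][0]/1000,b[0][1]/1000,.002,a)
c=cap('top','top4');P=cloud(c);L=railfit(P,(.5764,.2331),np.radians(2.5))
k=(abs(L[...,1]-.08)<.008)&(L[...,2]>.03);q=L[k]
for lo in np.arange(-.08,.08,.02):
    w=q[(q[:,0]>lo)&(q[:,0]<lo+.02)]
    if len(w)>3: print(lo.round(2),len(w),np.percentile(w[:,2],[50,90]).round(4))
```

```text
614 [ 0.4537663  -0.14003055  0.00776795] ((449.7501220703125, -141.34429931640625), (121.45267486572266, 14.352066040039062), 18.519203186035156) -161.5127876833523 [0.00622129 0.00788694 0.0090177 ]
go d(cm) [-0.09 -0.27 15.23] w [-0.    -0.    -0.005] pos [ 0.4515 -0.1437  0.1543] F [-0.2  0.3  0.6] grip 0.06
-0.08 14 [0.0535 0.0563]
-0.06 29 [0.0542 0.0579]
-0.04 30 [0.0562 0.0594]
-0.02 29 [0.0552 0.0576]
0.0 28 [0.055  0.0582]
0.02 34 [0.0563 0.0596]
0.04 29 [0.054  0.0561]
0.06 7 [0.0527 0.0568]
```

View pics/w4.png

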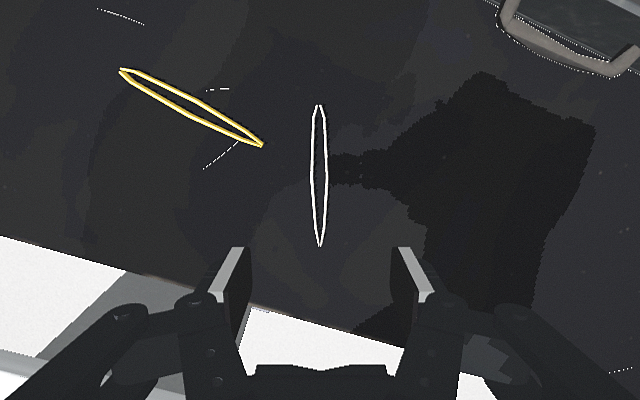

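The wrist view shows the steel tweezers centred between the fingers at (319,175). The yellow lookalike, at (190,107), is clear of them. The marker top is at about 56 mm, so it's home. Descending.

Emit:
{"name": "play_rows", "arguments": {
  "targets": "4 -0.1 -0.1 4 0 0 0; 4 0 0 4 0 0 0; 4 0 0 4 0 0 0; 4 0 0 2 0 0 0; 4 0 0 1 0 0 0; 4 0 0 0 0 0 0; 4 0 0 0 0 0 0",
  "force": 60
}}

```text
time: 12.95
eef_pos: [0.4507, -0.1431, 0.0051]
orientation: [0.987, 0.16, 0.0, 0.0]
ft_force: [-0.3, -0.7, 0.3]
grip_width: 0.0399
grip_force: 0.0
```

Emit:
{"name": "play_rows", "arguments": {
  "targets": "4 0 0 0.35 0 0 0; 1.6 0 0 0 0 0 0; 1.6 0 0 0 0 0 0; 0.5 0 0 0 0 0 0; 0.5 0 0 0 0 0 0; 0.5 0 0 0 0 0 0; 0.5 0 0 0 0 0 0; 0.5 0 0 0 0 0 0"
}}

```text
time: 13.75
eef_pos: [0.4504, -0.1432, 0.0014]
orientation: [0.987, 0.16, 0.0, 0.0]
ft_force: [-1.5, 0.5, 11.6]
grip_width: 0.0102
grip_force: 58.9
```

Emit:
{"name": "play_rows", "arguments": {
  "targets": "0.5 0 0 -2 0 0 0; 0.5 0 0 -4 0 0 0; 0.5 0 0 -4 0 0 0.14; 0.5 0 0 -4 0 0 0.14; 0.5 0.7 -2 -1 0 0 0; 0.5 1.5 -3.9 0 0 0 0; 0.5 1.5 -3.9 0 0 0 0; 0.5 1.5 -3.9 0 0 0 0; 0.5 1.5 -3.9 0 0 0 0; 0.5 1.5 -3.9 0 0 0 0"
}}

```text
time: 14.75
eef_pos: [0.5234, 0.0768, 0.1511]
orientation: [1.0, 0.021, 0.0, -0.0]
ft_force: [0.7, -0.3, -0.5]
grip_width: 0.0098
grip_force: 59.2
```

Emit:
{"name": "play_rows", "arguments": {
  "targets": "0.5 1.5 -3.9 0 0 0 0; 0.5 1.5 -3.9 0 0 0 0; 0.5 1.5 -3.9 0 0 0 0; 0.5 1.5 -3.9 0 0 0 0; 0.5 0 0 0 0 0 0; 0.5 0 0 0 0 0 0; 0.5 0 0 0 0 0 0"
}}

```text
time: 15.45
eef_pos: [0.5764, 0.2323, 0.1508]
orientation: [1.0, 0.02, -0.0, 0.0]
ft_force: [0.2, -0.0, 0.2]
grip_width: 0.0098
grip_force: 59.2
```

Run:
```python
from h import *
go(.5764,.2331,.041,2.5)
c=cap('wrist','w5');save(c,'w5.png');P=cloud(c);L=railfit(P,(.5764,.2331),np.radians(2.5));l=L.reshape(-1,3);z=l[:,2]
hsv=cv2.cvtColor(c['pixels'],cv2.COLOR_RGB2HSV).reshape(-1,3)
w=(abs(l[:,1])<.012)&(abs(l[:,0])<.09)&(z>.13)&(z<.18)&(hsv[:,2]>70)
for lo in np.arange(-.08,.08,.015):
    q=l[w&(l[:,0]>lo)&(l[:,0]<lo+.015)]
    if len(q)>8: print(lo.round(3),len(q),np.percentile(q[:,2],[5,50,95]).round(4),np.percentile(q[:,1],[2,50,98]).round(4),q[:,0].min().round(4),q[:,0].max().round(4))
k=(z>.055)&(z<.08)&(abs(l[:,1])<.03)
for s in (-1,1):
    q=l[k&(abs(l[:,0]-s*.03)<.015)]
    if len(q): print('nar',s,len(q),np.percentile(q,[2,98],axis=0).round(4).tolist())
```

```text
go d(cm) [ 0.   -0.09 10.98] w [ 0.001  0.    -0.003] pos [0.5764 0.2323 0.1508] F [ 0.2 -0.   0.2] grip 0.0098
-0.065 102 [0.1498 0.1546 0.1577] [-0.0029  0.0009  0.0028] -0.0592 -0.0501
-0.05 256 [0.1507 0.157  0.1582] [-0.0046 -0.002   0.0049] -0.05 -0.0352
-0.035 251 [0.1516 0.1571 0.1581] [-0.0055 -0.0034  0.0056] -0.035 -0.02
-0.02 102 [0.1503 0.157  0.1736] [-0.0051 -0.0043  0.0051] -0.02 -0.0088
-0.005 335 [0.1561 0.1698 0.179 ] [-0.0114 -0.0069  0.0112] 0.0091 0.01
0.01 732 [0.156  0.1584 0.1779] [-0.011   0.0046  0.0109] 0.01 0.025
0.025 346 [0.1543 0.1571 0.1582] [-0.0064 -0.0043  0.0057] 0.0252 0.04
0.04 358 [0.1553 0.1572 0.1581] [-0.0055 -0.0029  0.0051] 0.04 0.055
0.055 140 [0.1503 0.157  0.158 ] [-0.0036  0.0005  0.003 ] 0.0551 0.0608
nar -1 100 [[-0.0342, -0.0129, 0.0552], [-0.0256, 0.0138, 0.065]]
nar 1 201 [[0.0252, -0.0129, 0.0572], [0.0341, 0.0133, 0.0654]]
```

View pics/w5.png

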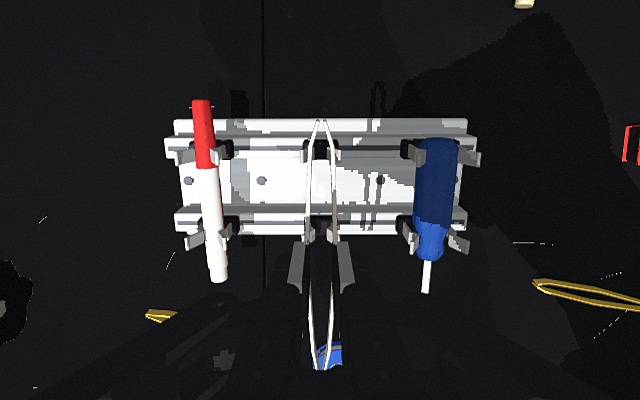

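The wrist view shows the tweezers level and centred over the narrow clips at (320,150) and (320,225), with the marker and handle seated on either side. Lowering.

Emit:
{"name": "play_rows", "arguments": {
  "targets": "0.5 0 0 2.5 0 0 0; 0.5 0 0 3 0 0 0; 0.5 0 0 2 0 0 0; 0.5 0 0 0.6 0 0 0; 0.5 0 0 0.5 0 0 0; 0.5 0 0 0.5 0 0 0; 0.5 0 0 0.4 0 0 0; 0.5 0 0 0.3 0 0 0; 0.5 0 0 0 0 0 0",
  "force": 80
}}

```text
time: 16.4
eef_pos: [0.5771, 0.2331, 0.0532]
orientation: [1.0, 0.021, 0.0, 0.0]
ft_force: [0.9, -2.9, 0.1]
grip_width: 0.009
grip_force: 78.1
```

Emit:
{"name": "play_rows", "arguments": {
  "targets": "0.5 0 0 0.3 0 0 0; 0.5 0 0 0.3 0 0 0; 0.5 0 0 0.3 0 0 0; 0.5 0 0 0.2 0 0 0; 0.5 0 0 0 0 0 0; 0.5 0 0 0 0 0 0"
}}

```text
time: 17.0
eef_pos: [0.5768, 0.2332, 0.0427]
orientation: [1.0, 0.021, 0.0, 0.0]
ft_force: [-5.3, -5.4, 16.9]
grip_width: 0.0085
grip_force: 80.3
```

Emit:
{"name": "play_rows", "arguments": {
  "targets": "0.5 0 0 0.1 0 0 0; 0.5 0 0 0 0 0 0; 3 0 0 0 0 0 0; 3 0 0 0 0 0 0; 3 0 0 0 0 0 0; 3 0 0 -2 0 0 0; 3 0 0 -4 0 0 0; 3 0 0 -4 0 0 0; 3 0 0 0 0 0 0; 3 0 0 0 0 0 0"
}}

```text
time: 18.0
eef_pos: [0.5768, 0.2337, 0.1415]
orientation: [1.0, 0.021, 0.001, -0.0]
ft_force: [-0.7, -0.1, -0.3]
grip_width: 0.03
grip_force: 0.0
```

Run:
```python
from h import *
c=cap('wrist','w6');P=cloud(c);L=railfit(P,(.5764,.2331),np.radians(2.5));l=L.reshape(-1,3);z=l[:,2]
hsv=cv2.cvtColor(c['pixels'],cv2.COLOR_RGB2HSV).reshape(-1,3)
w=(abs(l[:,1])<.009)&(abs(l[:,0])<.09)&(z>.034)&(z<.09)&(hsv[:,2]>70)
for lo in np.arange(-.075,.08,.015):
    q=l[w&(l[:,0]>lo)&(l[:,0]<lo+.015)]
    if len(q)>8: print(lo.round(3),len(q),np.percentile(q[:,2],[5,50,90]).round(4),np.percentile(q[:,1],[2,50,98]).round(4),q[:,0].min().round(4),q[:,0].max().round(4))
print(r.read_state()['eef_pos'])
```

```text
-0.06 86 [0.0417 0.0476 0.0485] [-0.0027  0.0013  0.0042] -0.0599 -0.045
-0.045 164 [0.0455 0.0513 0.0577] [-0.0085 -0.0025  0.0089] -0.045 -0.0301
-0.03 243 [0.0407 0.0486 0.0569] [-0.0088 -0.0038  0.0088] -0.0299 -0.0153
-0.015 123 [0.0435 0.0479 0.0488] [-0.0065  0.0054  0.0075] -0.0147 -0.0002
0.0 122 [0.0464 0.0477 0.0487] [-0.0065 -0.0045  0.0074] 0.0002 0.0149
0.015 186 [0.047  0.0522 0.0578] [-0.0086 -0.0042  0.0089] 0.0151 0.03
0.03 243 [0.0359 0.049  0.0569] [-0.0086 -0.0035  0.0088] 0.0301 0.0447
0.045 122 [0.0468 0.0477 0.0488] [-0.0049  0.002   0.0057] 0.045 0.06
0.06 11 [0.0472 0.0485 0.0491] [-0.0015  0.0017  0.0024] 0.06 0.0614
[0.57630061 0.2334866  0.1404312 ]
```

Emit:
{"name": "play_rows", "arguments": {
  "targets": "3 0 0 -4 0 0 0; 3 -2 2 -4 0 0 0; 3 -4 3 0 0 0 0; 3 -4 3 0 0 0 0; 3 -3 3 0 0 0 0; 3 -3 3 0 0 0 0; 3 0 0 0 0 0 0; 3 0 0 0 0 0 0"
}}

```text
time: 18.85
eef_pos: [0.4222, 0.0865, 0.2204]
orientation: [1.0, 0.02, -0.0, 0.0]
ft_force: [0.1, 1.1, 0.5]
grip_width: 0.0298
grip_force: 0.0
```

Run:
```python
from h import *
c=cap('wrist','w7');save(c,'w7.png');P=cloud(c);L=railfit(P,(.5764,.2331),np.radians(2.5))
for n,y in (('marker',.08),('tweez',0),('driver',-.08)):
    for x in (-.015,.015,.05,-.05):
        k=(abs(L[...,1]-y)<.006)&(abs(L[...,0]-x)<.006)&(L[...,2]>.035)&(L[...,2]<.09); print(n,x,k.sum(),np.percentile(L[k][:,2],90).round(4) if k.sum()>3 else '')
```

```text
marker -0.015 0 
marker 0.015 0 
marker 0.05 0 
marker -0.05 223 0.0558
tweez -0.015 19 0.0461
tweez 0.015 0 
tweez 0.05 0 
tweez -0.05 171 0.0483
driver -0.015 0 
driver 0.015 0 
driver 0.05 0 
driver -0.05 189 0.0622
```

View pics/w7.png

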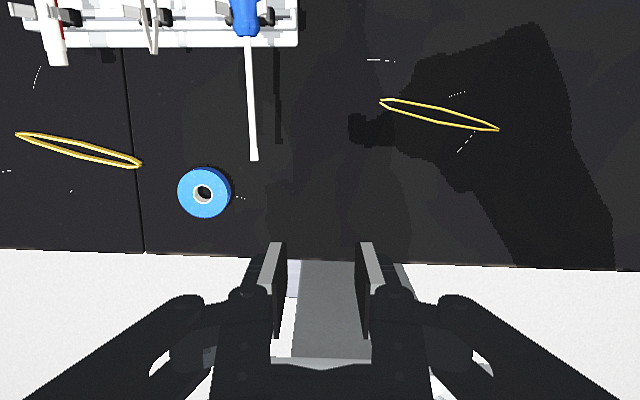

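The last view shows all three tools in their clips along the top edge, the reel untouched at (205,192), and the gripper clear. Handing in.

```bash
python3 -c "
from rig import r
print(r.close_job())"
```

```text
the job is handed in; nothing more can be done
None
```

The marker, screwdriver and tweezers all measured at their home heights in their clips; the reel, hex keys and gauge were left alone, and I handed the job in about 19 s into the 72 s limit; no verdict came back.

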